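Clamp the harmonica comb in the filing jig

ROBOT

A 6-joint arm with a two-finger parallel gripper is mounted at the origin on the work surface. World frame = base frame: x ahead of the robot, y to its left, z up, the work surface at z = 0. Lengths are in mm, angles in rad, forces in N, time in s.
With the tool pointing down it reaches from about 425 to 950 mm from the base axis. Payload 3.5 kg.
Tool frame: the origin (TCP) lies midway between the tips of the shut fingers; the grasp point (between the pads) lies 19 mm behind it; z points along the fingers, y is the line along which they close (so a half turn about z gives the same grasp; the last joint's range is limited). The gripper opens to 85 mm and grips with 20 to 120 N. Pads are 22 mm wide; open, the fingers measure 114 mm over their backs; the gripper's body (76 mm by 85 mm) begins 54 mm behind the grasp point. The pads swing forward as they close: fully open they stand 13 mm farther back than shut.
Start: joints at [1.117, 0.286, 1.577, -0, 1.279, -0.15], TCP at [201.888, 644.086, 231.325] pointing down, gripper open.
Joint ranges: [-2.77, 2.77], [-0.9, 2.22], [0.21, 2.48], [-1.53, 4.67], [0.24, 2.81], [-2.84, 2.84]. Speed limits (rad/s): [2.79, 2.79, 3.14, 3.14, 3.14, 3.14].

INTERFACE

Orientations are given as a 3x3 rotation matrix whose columns are the frame's x, y, z axes.
In Python, from bench import arm gives the robot as it stands.
- The arm moves only by the tool carry_out, never from a script. Its argument "increments" is a list of rows, each a list of 3 entries, a list of its own where there are three numbers: the opening, from 0 (shut) to 1 (fully open), then the shift along the tool's x, y, z each as a share of 0.3 m, from -1 to 1, then the turn about the tool's z as a share of pi/4 rad, from -1 to 1. In form: [[hand, [tx, ty, tz], roll], ...]. A call has 1 to 12 rows; each row is the pose to reach, as a shift and turn from the pose commanded when the call began, along the tool's axes at that moment; what a row does not reach only later rows make up. A row lasts 1/10 s, in which the tool goes at most 50 mm and 8.59 degrees, less where a joint would pass 70% of its speed; a pose out of reach is approached as far as the arm can. A call with a number of a shift or a turn outside -1 to 1 is refused whole. A call with a gripper value outside its range is refused whole. The fingers move at their own pace and stop on an object; the grip force is fixed at half the most. Time passes only in rows, so rows that repeat a pose let the fingers close. It gives the time, the measured TCP pose, the force, the opening and the grip force at its end, in the units of the state.
- arm.sense(): the state, without advancing time (a new reading comes with each control period).
- arm.camera(name): name is "side" or "top" or "wrist"; returns (picture, depth): 384x512x3 uint8, blue, green, red; 384x512 float32, mm along the optical axis (not along the pixel's ray), 0 where there is no reading.
- arm.camera_info(name): a dict with "intrinsics" (3x3 intrinsics, pixels), "xyz" and "attitude" of the camera in the world; the wrist camera has in their place "tool_from_camera" (4x4, takes a point from camera to tool coordinates, whose origin is the TCP and whose axes are the flange's). Camera axes: x right, y down, z forward; pixel columns grow to the right and rows downward; lengths in mm; the calibration is good to about 2 mm. A picture is of the moment at which its call begins: read the wrist's pose just before it. camera_info takes no time and is no camera call.
- arm.close_job(): hands the job in; it is judged then, once.
Trained networks look in the newest picture that a camera, given by its name, has taken for a name from the list of things; names that differ only in an ending like _2 or _b are one class to them, and where a whole thing is asked for, a point or a joint stands for the part that bears it (a point fixed in the world has none). Each returns a list of dicts, best first, with "confidence" (0 to 1); they miss things now and then, are a little off and sometimes report something else, mostly with a low value. They report only what shows in the picture. A call takes as long as a camera call. They do not tell look-alikes from the thing itself.
- arm.recognise(camera, label): "box" ([left, top, width, height] in pixels, round what is visible of it).
- arm.outline_of(camera, label): "mask" (384x512 bool, what is visible of it) and "box" ([left, top, width, height] in pixels, round what is visible of it).
The state is a dict: "time": time; "qpos": joint angles; "qvel": joint speeds; "effort": joint torques, N m; "ee_pos": TCP position; "tcp_rot": TCP orientation; "wrist_force": force on the tool from outside, world axes, zero at the start; "ft_torque": the same for the moment, N m; "opening": opening from 0.0 (shut) to 1.0 (fully open); "grip_force": force on a finger pad.
Only numpy, scipy, OpenCV 4.12 (cv2) and the standard library are available. Lean on these libraries where they do the work, as an engineer would, in place of code of your own. Each camera call takes 0.05 s, during which the arm holds its last target. There are 200 camera calls.

TASK

The gray comb lies loose on the plywood filing jig. With a fingertip, slide it along the board until its end rests against the end pin, then push the cam lever round with one finger until it comes up against its stop, so that the cam clamps the comb tight against the two side pins. Do not lift the comb at any time, and leave the reed plate, cover plate, screw jar and screwdriver where they are.

Things in the scene. Friction and masses are not known exactly. Their poses are not given: they have to be found in the camera images.
- jig: plywood filing jig, 110 x 225 x 12 mm, screwed to the bench. Origin on the bench, under the place of the seated comb's centre; board spans x -65..45, y -92..132 mm, top at z = 12 mm. Upright 6 mm pins stand out of it: end pin at (0, -69), side pins at (17, -50) and (17, 50), cam pivot at (-35, 0). +x points from the cam to the side pins, -y along the comb to the end pin.
- comb: loose gray acrylic comb, 28 (x) x 132 (y) x 8 (z) mm, 30 g; solid spine on its -x edge, cells open to +x. Origin: centre of its underside. Lies flat on the board, about parallel to the jig's y, between cam and side pins with 2 to 3 mm of play, 15 to 40 mm short of the end pin. Seated and clamped, its origin is at x = y = 0, z = 12 mm in the jig frame, within about 1 mm.
- comb_tail (a point): centre of the comb's +y end face (the end away from the end pin), 4 mm above the board; push it towards the jig's -y to slide the comb to the end pin
- end_pin (a point): centre of the top of the end pin, 6 mm above the board; the comb's -y end face rests against the pin, 3 mm from this point
- cam_lever: steel cam and lever turning level about the upright pivot; origin on the pivot at the board's top. Round eccentric, 18 mm radius, 7 mm high; hub 18 mm across, 22 mm high; round rod 9 mm thick, rising from 15 mm above the board at the hub to 35 mm at its end 90 mm out; black ball knob 23 mm across at 95 mm.
- cam_pivot (a point): the pivot axis of the cam lever, at the board's top
- lever_rod (a point): point on the rod's centre line 65 mm out from the pivot, 29 mm above the board (41 mm above the bench): a good place to push, sideways and square to the rod
- lever_knob (a point): centre of the ball knob, 95 mm out from the pivot, 36 mm above the board (48 mm above the bench)
- cam_turn (a joint): turn of the cam lever, rad, growing clockwise from above. 0: open, rod pointing to the jig's -x (and 10 degrees towards -y). 1.75: home against its stop, rod parallel to the comb, pointing to the jig's +y. Starts at 0 to 0.4. Stiff hinge (about 1 N at the rod), stays where it is left; from about 1.45 the cam squeezes the comb, which takes a few N more; it does not spring back.
- reed_plate: bystander: loose brass reed plate, 132 x 30 x 2 mm, lying beyond the side pins
- cover_plate: bystander: loose nickel cover plate, 130 x 32 x 12 mm, lying past the end-pin end of the board
- screw_jar: bystander: small glass screw jar, 42 mm across, 45 mm high, standing beyond the board
- screwdriver: bystander: screwdriver with dark wooden handle, 170 mm long, lying beyond the board
- side_pin_a (a point): centre of the top of the side pin nearer the end pin, at (17, -50) mm in the jig frame, 6 mm thick, 6 mm above the board
- side_pin_b (a point): centre of the top of the other side pin, at (17, 50) mm in the jig frame, 6 mm thick, 6 mm above the board
- stop_pin (a point): centre of the top of the lever's stop pin, at (-28, 34) mm in the jig frame, 6 mm thick, 27 mm above the board; the rod comes to rest against it
There are look-alikes about, which are no part of the job. Of the things that look like the comb, the smallest one is meant.

How it is judged (in metres and radians):
On the way, in this order (a step that is already met when the one before it is completed fails the run):
1. the comb's end is against the end pin while the cam lever is still open (y of comb in the frame of jig below 0.003 m and value of joint cam_turn below 1.3 rad), for 0.2 s.
2. the cam lever is home (value of joint cam_turn above 1.6 rad), for 0.2 s.
At the end, for the whole second after the job is handed in: The cam lever is within 0.15 rad of its stop, the cam presses the comb with more than 6 N, and the comb lies flat on the board, at rest, within 3 mm of its place against the end pin and 2 to 3 mm of its place against the side pins, square to the jig within 0.03 rad (value of joint cam_turn above 1.6 rad and contact force between cam_lever and comb above 6 N and y of comb in the frame of jig between -0.003 and 0.003 m and x of comb in the frame of jig between -0.002 and 0.003 m and angle between the y axis of comb and the y axis of jig, either way round below 0.03 rad and z of comb in the frame of jig below 0.014 m and linear speed of comb below 0.01 m/s); the robot touches nothing.
It fails at once if the comb is lifted off the board or tipped (z of comb in the frame of jig above 0.018 m or angle between comb's own z axis and vertical above 0.15 rad).
It fails at once if a bystander is moved more than 15 mm (distance of any of reed_plate, cover_plate, screw_jar, screwdriver from where it was at the start of the episode above 0.015 m).
It also fails if it takes over 48 s, if anything falls off the work surface, if the arm or the gripper's body presses on something with over 40 N, if the wrist force passes 120 N, or if a joint passes its speed limit or range.

## Working session

There is one attempt and no reset: what is moved stays moved. The work goes in short steps, Python scripts to look and compute and a tool call to move; the robot and the scene stay as the last step left them, time stands still between calls to the robot, and variables do not carry over. Pictures are saved under pics/ and viewed, at most 10 in all, crops included, and the job is handed in when it is done.

Besides the shell and the picture viewer there is one more tool, called after "Request:" as name(argument=value, ...) on one line, values as JSON. carry_out: Moves the arm, as the interface text tells. Its arguments: {"type":"object","properties":{"increments":{"type":"array","items":{"type":"array"}}},"required":["increments"]}

```bash
mkdir -p pics
cat > h.py <<'E'
import numpy as np, cv2
from bench import arm
def world(cam,uv,depth,z=None):
    i=arm.camera_info(cam);K=np.array(i["intrinsics"]);R=np.array(i["attitude"]);t=np.array(i["xyz"])
    r=np.linalg.inv(K)@np.array([uv[0],uv[1],1.])
    if z is not None:
        d=R@r; return t+d*(z-t[2])/d[2]
    return t+R@(r*depth)
E
python3 - <<'E'
from h import *
s=arm.sense();print(s)
for c in("top","side"):
    p,d=arm.camera(c);cv2.imwrite(f"pics/{c}0.png",p);np.save(f"{c}_d.npy",d)
    print(c,arm.camera_info(c))
    for l in("jig","comb","cam_lever","comb_tail","end_pin","lever_knob","cam_pivot","side_pin_a","stop_pin"):
        try: print(l,[(np.round(o["box"]),round(o["confidence"],2)) for o in arm.recognise(c,l)])
        except Exception as e: print(l,e)
E
```

```text
{'time': 0.0, 'qpos': array([ 1.11696278e+00,  2.87176245e-01,  1.57819698e+00,  3.16235345e-05,
        1.27861843e+00, -1.49968334e-01]), 'qvel': array([-3.01774141e-04, -1.03984922e-03,  6.54856433e-04, -1.36122807e-03,
       -5.60137683e-04, -1.27524820e-05]), 'effort': array([ 5.63388312e-04, -4.05997288e+01, -2.92617667e+01, -1.49749030e-04,
        6.04251181e-03, -2.24301226e-05]), 'ee_pos': array([201.61456442, 643.48568177, 229.92931993]), 'tcp_rot': array([[-9.54184162e-01,  2.99218016e-01, -1.07897645e-03],
       [ 2.99219709e-01,  9.54181835e-01, -2.14288582e-03],
       [ 3.88349690e-04, -2.36755873e-03, -9.99997122e-01]]), 'wrist_force': array([0.002759  , 0.48786757, 1.16477416]), 'ft_torque': array([0.02446855, 0.02336098, 0.04363943]), 'grip_force': 0.0, 'opening': 1.0012311892100123}
top {'intrinsics': array([[450.6671703 ,   0.        , 264.00343407],
       [  0.        , 450.6671703 , 195.91505665],
       [  0.        ,   0.        ,   1.        ]]), 'xyz': array([393.8858558 ,  80.41727426, 985.2173943 ]), 'attitude': array([[ 0.02777614, -0.98235677,  0.184
[... 1363 characters left out ...]
.]), 0.86), (array([281., 178.,  36.,  28.]), 0.67), (array([171., 242.,  82.,  28.]), 0.56), (array([225., 152.,  41.,  34.]), 0.31), (array([231., 156.,  91.,  66.]), 0.16)]
cam_lever [(array([281., 176.,  39.,  30.]), 0.75), (array([230., 154.,  90.,  68.]), 0.59)]
comb_tail [(array([251., 168.,  44.,  32.]), 0.9), (array([288., 253.,  90.,  26.]), 0.87), (array([167., 246.,  88.,  27.]), 0.72)]
end_pin [(array([229., 151.,  90.,  73.]), 0.74)]
lever_knob [(array([281., 179.,  34.,  27.]), 0.6)]
cam_pivot [(array([230., 156.,  87.,  68.]), 0.61)]
side_pin_a [(array([233., 155.,  88.,  68.]), 0.93)]
stop_pin [(array([231., 155.,  92.,  65.]), 0.68), (array([271., 114.,  17.,  17.]), 0.68)]
```

Run:
```python
import cv2
p=cv2.imread("pics/top0.png");c=p[140:300,210:370];c=cv2.resize(c,None,fx=3.5,fy=3.5,interpolation=cv2.INTER_CUBIC)
a=cv2.resize(p[100:370,90:480],(390*560//270*1,560))
import numpy as np
cv2.imwrite("pics/t1.png",c);cv2.imwrite("pics/t2.png",p)
```

```text
(no output)
```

View pics/t1.png

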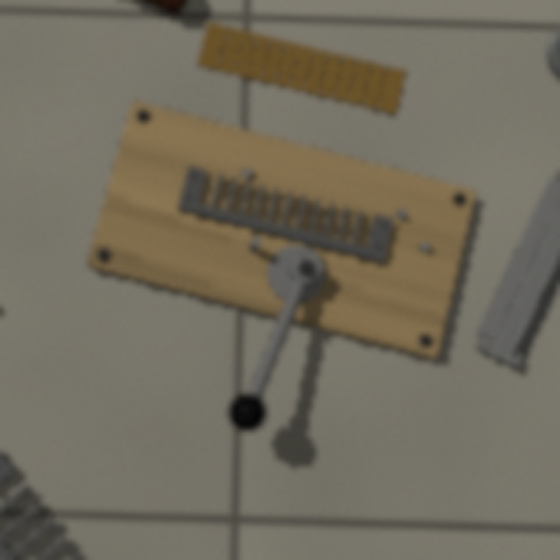

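View pics/t2.png

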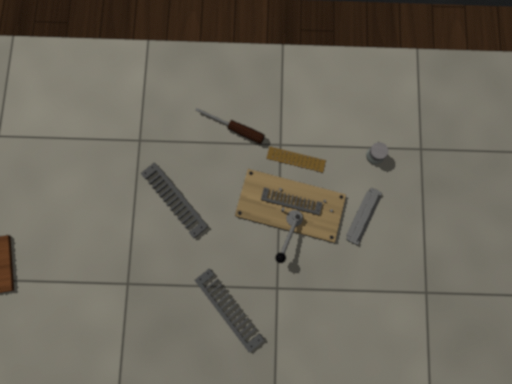

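The top view shows the jig in the middle: the end pin is at crop (427,248), the side pins at (403,215) and (249,175), the lever knob at (246,411), and the comb between them, short of the end pin. The two larger gray combs at lower left are the look-alikes. Next I fit the jig pose.

```bash
cat >> h.py <<'E'
def fitjig(obj,w):
    obj=np.array(obj,float)[:,:2];w=np.array(w)[:,:2];a=obj-obj.mean(0);b=w-w.mean(0)
    th=np.arctan2((a[:,0]*b[:,1]-a[:,1]*b[:,0]).sum(),(a*b).sum())
    R=np.array([[np.cos(th),-np.sin(th)],[np.sin(th),np.cos(th)]])
    t=w.mean(0)-R@obj.mean(0); return th,R,t,w-(obj@R.T+t)
E
python3 - <<'E'
from h import *
ob=[(45,132,12),(45,-92,12),(-65,-92,12),(-65,132,12),(0,-69,18),(17,-50,18),(17,50,18),(-28,34,39),(-35,0,34)]
px=[(137,103),(478,190),(443,360),(90,267),(427,248),(403,215),(249,175),(256,243),(307,268)]
w=[world("top",(u/3.5+210-.36,v/3.5+140-.36),0,z=o[2]) for (u,v),o in zip(px,ob)]
th,R,t,r=fitjig(ob,w);print(th,t);print(r.round(1))
J=lambda p:(R.T@(p[:2]-t)).round(1)
for n,(u,v),z in [("knob",(246,411),48),("tailtop_L",(186,168),20),("tail spine",(181,209),20),("end spine",(385,262),20),("end cells",(393,220),20)]:
    q=world("top",(u/3.5+210-.36,v/3.5+140-.36),0,z=z);print(n,q.round(1),J(q))
print("wrist",arm.camera_info("wrist"))
E
```

```text
-0.22823074715549552 [563.75852469  -4.68553186]
[[-0.8 -1.6]
 [ 0.1  0.2]
 [-0.3 -2.4]
 [ 0.6 -0.8]
 [-0.1  0.7]
 [-0.6  1. ]
 [-0.7  0.2]
 [ 0.5  1.3]
 [ 1.3  1.2]]
knob [442.8  40.4  48. ] [-128.    16.5]
tailtop_L [593.9  79.9  20. ] [10.2 89.2]
tail spine [567.7  82.2  20. ] [-15.8  85.6]
end spine [538.2 -44.8  20. ] [-15.8 -44.9]
end cells [564.7 -49.7  20. ] [ 11.1 -43.6]
wrist {'intrinsics': array([[276.446269  ,   0.        , 253.25453316],
       [  0.        , 276.446269  , 190.94701891],
       [  0.        ,   0.        ,   1.        ]]), 'tool_from_camera': array([[-1.01104424e-03, -9.47342678e-01, -3.20219969e-01,
         8.29336226e+01],
       [ 9.99999489e-01, -9.50456182e-04, -3.45500070e-04,
        -3.71604073e-01],
       [ 2.29519125e-05, -3.20220155e-01,  9.47343154e-01,
        -1.43108947e+02],
       [ 0.00000000e+00,  0.00000000e+00,  0.00000000e+00,
         1.00000000e+00]])}
```

```bash
cat >> h.py <<'E'
TH=-0.2282;RJ=np.array([[np.cos(TH),-np.sin(TH)],[np.sin(TH),np.cos(TH)]]);TJ=np.array([563.8,-4.7])
def w2j(p): return RJ.T@(np.asarray(p)[:2]-TJ)
def shift(jx,jy,z,ref=None):
    s=arm.sense();p=s["ee_pos"] if ref is None else ref
    g=np.r_[TJ+RJ@[jx,jy],z]
    return (s["tcp_rot"].T@(g-p)/300).round(4)
def tool_yaw_in_jig():  # angle of tool y from jig y, rad about world z
    y=s=arm.sense()["tcp_rot"][:,1];v=RJ.T@y[:2];return np.arctan2(-v[0],v[1])
E
python3 -c "
from h import *
print(shift(-2,118,100),tool_yaw_in_jig())"
```

```text
[-1.7617 -1.311   0.4378] -0.07560284050047957
```

Request:
carry_out(increments=[[0,[-0.9,-0.67,0.1],-0.096],[0,[-0.9,-0.67,0.1],-0.096],[0,[-0.9,-0.67,0.1],-0.096],[0,[-0.9,-0.67,0.1],-0.096],[0,[-0.9,-0.67,0.1],-0.096],[0,[-0.9,-0.67,0.1],-0.096],[0,[-0.9,-0.67,0.1],-0.096],[0,[-0.9,-0.67,0.1],-0.096],[0,[-0.9,-0.67,0.1],-0.096]])

```text
time: 1.9
ee_pos: [399.8, 371.0, 201.5]
tcp_rot: [[-0.974, 0.229, -0.0], [0.229, 0.974, 0.001], [0.0, 0.0, -1.0]]
wrist_force: [0.0, -0.3, 0.5]
opening: -0.003
grip_force: 0.0
```

```bash
python3 -c "
from h import *
s=arm.sense();print(s['time'],s['ee_pos'],s['qvel'].round(2),s['opening'],shift(-2,118,100),tool_yaw_in_jig())"
```

```text
1.9 [399.84033975 371.0403366  201.45906114] [ 0.04  0.   -0.01  0.   -0.   -0.  ] -0.003150376014452152 [-0.8108 -0.7012  0.3376] -0.0024493484012557583
```

Request:
carry_out(increments=[[0,[-0.81,-0.7,0.25],0],[0,[-0.81,-0.7,0.25],0],[0,[-0.81,-0.7,0.25],0],[0,[-0.81,-0.7,0.25],0],[0,[-0.81,-0.7,0.25],0],[0,[-0.81,-0.7,0.25],0],[0,[-0.81,-0.7,0.25],0],[0,[-0.81,-0.7,0.34],0],[0,[-0.81,-0.7,0.34],0]])

```text
time: 2.8
ee_pos: [586.2, 112.5, 95.6]
tcp_rot: [[-0.974, 0.226, -0.007], [0.226, 0.974, 0.0], [0.007, -0.001, -1.0]]
wrist_force: [-1.6, -0.8, -0.9]
opening: 0.003
grip_force: 0.0
```

```bash
python3 -c "
from h import *
s=arm.sense();print(s['time'],s['ee_pos'],w2j(s['ee_pos']),s['qvel'].round(2),tool_yaw_in_jig())
p,d=arm.camera('wrist');cv2.imwrite('pics/w1.png',p)"
```

```text
2.8 [586.21738172 112.54511613  95.6184838 ] [ -4.68750923 119.27691946] [ 0.02 -0.04 -0.01 -0.    0.04 -0.  ] -3.370191182470684e-05
```

View pics/w1.png

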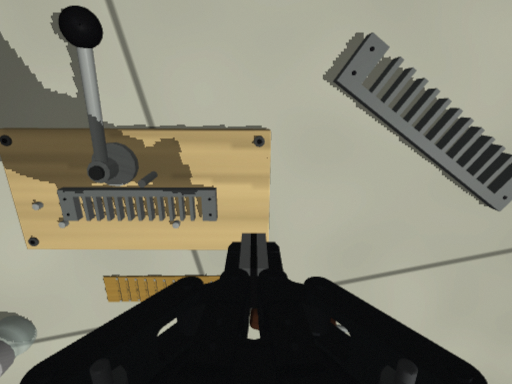

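The wrist view shows the shut fingertips at (254,238), the comb's tail end at column 216 in rows 188 to 219, the end pin at (37,205) and the side pins at (62,224) and (176,223). I use these to check the jig frame.

```bash
python3 -c "
from h import *
s=arm.sense();i=arm.camera_info('wrist');K=np.array(i['intrinsics']);T=np.array(i['tool_from_camera']);R=s['tcp_rot'];t=s['ee_pos']
def W(u,v,z):
    d=R@T[:3,:3]@np.linalg.inv(K)@[u,v,1.];c=R@T[:3,3]+t;return c+d*(z-c[2])/d[2]
ob=[(0,-69,18),(17,-50,18),(17,50,18),(45,132,12),(-65,132,12)]
px=[(37,205),(62,224),(176,223),(271,249),(270,129)]
w=[W(*p,o[2]) for p,o in zip(px,ob)]
print(fitjig(ob,w)); print([w2j(a).round(1) for a in w])
for p in [(216,188),(216,218),(62,188),(66,220)]: print(w2j(W(*p,20)).round(1))
print(shift(-2,118,16))
"
```

```text
(np.float64(-0.22911664524799688), array([[ 0.9738674 ,  0.22711734],
       [-0.22711734,  0.9738674 ]]), array([565.32050537,  -3.402793  ]), array([[-0.6526001 ,  0.02905563],
       [ 0.03419933, -1.45867444],
       [-0.80283531, -0.21855672],
       [ 1.24053979,  2.31329501],
       [ 0.18069628, -0.66511947]]))
[array([  0.5, -67.5]), array([ 18.5, -49.8]), array([17.5, 51.2]), array([ 47. , 136.1]), array([-63.4, 133.1])]
[-15.6  88.2]
[11.8 87.1]
[-15.6 -41.1]
[ 13.7 -44. ]
[-0.0087 -0.0063  0.271 ]
```

Request:
carry_out(increments=[[0,[-0.008,0,0.15],0],[0,[-0.008,0,0.25],0],[0,[-0.008,0,0.25],0],[0,[-0.008,0,0.25],0],[0,[-0.008,0,0.25],0]])

```text
time: 3.35
ee_pos: [592.8, 112.3, 27.3]
tcp_rot: [[-0.974, 0.225, 0.005], [0.225, 0.974, 0.0], [-0.005, 0.001, -1.0]]
wrist_force: [-0.5, 0.5, 0.8]
opening: -0.001
grip_force: 0.0
```

```bash
sed -i 's/563.8,-4.7/564.5,-4.0/' h.py; python3 -c "
from h import *
s=arm.sense();print(s['time'],s['ee_pos'],w2j(s['ee_pos']),s['wrist_force'],shift(-2,100,16),tool_yaw_in_jig())"
```

```text
3.35 [592.77466545 112.27852765  27.2661564 ] [  1.2365915  119.66045103] [-0.54998485  0.48983438  0.775111  ] [ 0.011  -0.0656  0.0374] 0.000982669804515633
```

Request:
carry_out(increments=[[0,[0.01,0,0.02],0],[0,[0.01,0,0.036],0],[0,[0.01,0,0.036],0],[0,[0.01,-0.02,0.036],0],[0,[0.01,-0.04,0.036],0],[0,[0.01,-0.04,0.036],0],[0,[0.01,-0.04,0.036],0]])

```text
time: 4.05
ee_pos: [585.3, 100.0, 13.7]
tcp_rot: [[-0.974, 0.227, 0.0], [0.227, 0.974, 0.0], [-0.0, 0.0, -1.0]]
wrist_force: [-0.5, 0.2, -0.3]
opening: -0.001
grip_force: 0.0
```

```bash
python3 -c "
from h import *
s=arm.sense();print(s['time'],s['ee_pos'],w2j(s['ee_pos']),s['wrist_force'],tool_yaw_in_jig())
p,d=arm.camera('wrist');cv2.imwrite('pics/w2.png',cv2.resize(p[90:330,60:330],None,fx=2.2,fy=2.2))"
```

```text
4.05 [585.34067084  99.97573446  13.65382862] [ -3.22148419 105.99485345] [-0.46689977  0.18374071 -0.31874736] -0.0009596447695546859
```

View pics/w2.png

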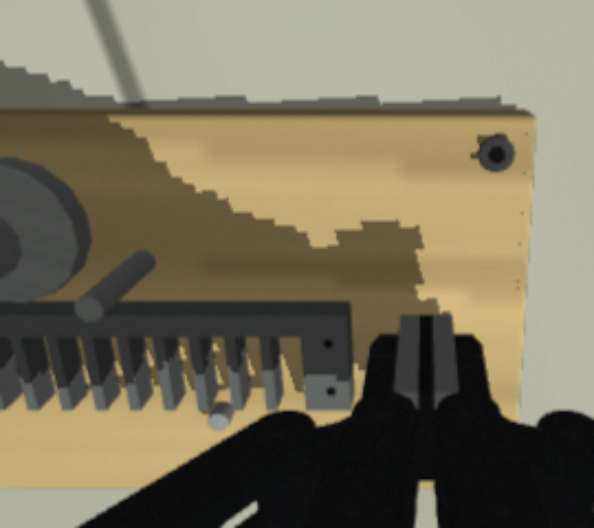

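The wrist view shows the tip standing behind the tail (tail edge at column 350, tip at 395 to 460), within the comb's width, so I can push.

Request:
carry_out(increments=[[0,[0,-0.01,-0.007],0],[0,[0,-0.02,-0.007],0],[0,[0,-0.03,-0.007],0],[0,[0,-0.04,-0.007],0],[0,[0,-0.05,-0.007],0],[0,[0,-0.06,-0.007],0],[0,[0,-0.07,-0.007],0],[0,[0,-0.07,-0.007],0],[0,[0,-0.07,-0.007],0]])

```text
time: 5.0
ee_pos: [580.5, 79.9, 15.6]
tcp_rot: [[-0.974, 0.227, -0.0], [0.227, 0.974, 0.0], [0.0, 0.0, -1.0]]
wrist_force: [-0.7, 0.4, 1.0]
opening: -0.002
grip_force: 0.0
```

```bash
python3 -c "
from h import *
s=arm.sense();print(s['time'],s['ee_pos'],w2j(s['ee_pos']),s['wrist_force'],tool_yaw_in_jig())
p,d=arm.camera('wrist');cv2.imwrite('pics/w3.png',cv2.resize(p[90:330,0:330],None,fx=2.2,fy=2.2))"
```

```text
5.0 [580.45657886  79.8565972   15.60301419] [-3.42751406 85.29239972] [-0.73875959  0.39639087  0.9963853 ] -0.0004098610884068387
```

View pics/w3.png

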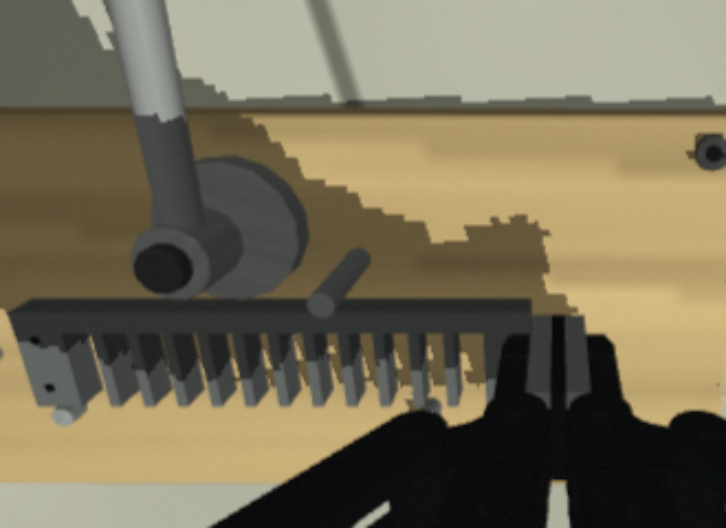

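The tip now pushes the tail: the comb's tail edge at column 530 touches the pad, and the comb still lies straight. About 11 mm are left.

Request:
carry_out(increments=[[0,[0,-0.01,0],0],[0,[0,-0.02,0],0],[0,[0,-0.03,0],0],[0,[0,-0.033,0],0],[0,[0,-0.033,0],0],[0,[0,-0.033,0],0]])

```text
time: 5.65
ee_pos: [578.2, 70.2, 15.6]
tcp_rot: [[-0.974, 0.226, -0.0], [0.226, 0.974, -0.0], [0.0, -0.0, -1.0]]
wrist_force: [-0.9, -1.1, -0.4]
opening: -0.0
grip_force: 0.0
```

Request:
carry_out(increments=[[0,[0,-0.003,0],0],[0,[0,-0.003,0],0],[0,[0,-0.003,0],0]])

```text
time: 5.95
ee_pos: [578.0, 69.4, 15.6]
tcp_rot: [[-0.974, 0.226, -0.0], [0.226, 0.974, -0.0], [0.0, -0.0, -1.0]]
wrist_force: [0.2, 0.0, 0.1]
opening: -0.001
grip_force: 0.0
```

Request:
carry_out(increments=[[0,[0,-0.003,0],0],[0,[0,-0.003,0],0],[0,[0,-0.003,0],0]])

```text
time: 6.25
ee_pos: [577.8, 68.5, 15.6]
tcp_rot: [[-0.974, 0.226, -0.0], [0.226, 0.974, -0.0], [0.0, -0.0, -1.0]]
wrist_force: [0.2, -0.5, 0.2]
opening: -0.0
grip_force: 0.0
```

Request:
carry_out(increments=[[0,[0,-0.003,0],0],[0,[0,-0.003,0],0],[0,[0,-0.003,0],0]])

```text
time: 6.55
ee_pos: [577.6, 67.6, 15.6]
tcp_rot: [[-0.974, 0.226, -0.0], [0.226, 0.974, -0.0], [0.0, -0.0, -1.0]]
wrist_force: [0.7, -0.5, -0.0]
opening: -0.001
grip_force: 0.0
```

Request:
carry_out(increments=[[0,[0,-0.003,0],0],[0,[0,-0.003,0],0],[0,[0,-0.003,0],0]])

```text
time: 6.85
ee_pos: [577.5, 67.0, 15.6]
tcp_rot: [[-0.974, 0.227, 0.0], [0.227, 0.974, 0.0], [-0.0, 0.0, -1.0]]
wrist_force: [-0.5, 1.1, 0.3]
opening: 0.003
grip_force: 0.7
```

```bash
python3 -c "
from h import *
s=arm.sense();print(s['time'],s['ee_pos'],w2j(s['ee_pos']),s['wrist_force'],tool_yaw_in_jig())
p,d=arm.camera('top');q,d=arm.camera('wrist')
a=cv2.resize(p[140:270,220:360],None,fx=2.8,fy=2.8,interpolation=2);b=cv2.resize(q[100:260,0:300],None,fx=1.3,fy=1.3)
b=cv2.copyMakeBorder(b,0,0,0,a.shape[1]-b.shape[1],0) if b.shape[1]<a.shape[1] else b[:,:a.shape[1]]
cv2.imwrite('pics/w4.png',np.vstack([a,b]))"
```

```text
6.85 [577.47621782  67.00269796  15.63422889] [-3.42274213 72.09750469] [-0.51009038  1.07259938  0.29278498] -0.0003369926062999545
```

View pics/w4.png

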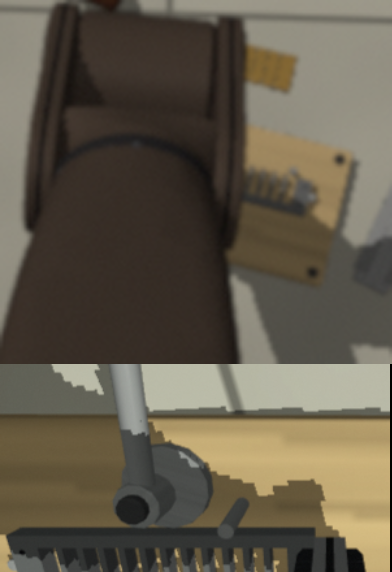

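The comb's end reaches the end pin at (308,188) in the top crop, and the force is starting to rise. I push one more millimetre to confirm.

Request:
carry_out(increments=[[0,[0,-0.003,0],0],[0,[0,-0.003,0],0],[0,[0,-0.003,0],0]])

```text
time: 7.25
ee_pos: [577.5, 66.7, 15.8]
tcp_rot: [[-0.974, 0.227, 0.001], [0.227, 0.974, 0.001], [-0.0, 0.002, -1.0]]
wrist_force: [1.2, 4.3, 0.6]
opening: -0.003
grip_force: 2.5
```

Request:
carry_out(increments=[[0,[0,-0.003,0],0],[0,[0,-0.003,0],0],[0,[0,-0.003,0],0]])

```text
time: 7.55
ee_pos: [577.5, 66.5, 15.9]
tcp_rot: [[-0.974, 0.227, 0.002], [0.227, 0.974, 0.003], [-0.001, 0.003, -1.0]]
wrist_force: [1.5, 7.4, 0.2]
opening: 0.003
grip_force: 3.7
```

Seated at about 7 N. I back off and lift, then go to the -y side of the lever rod.

Request:
carry_out(increments=[[0,[0,0.01,0],0],[0,[0,0.03,0],0],[0,[0,0.04,0],0],[0,[0,0.04,-0.1],0],[0,[0,0.04,-0.25],0],[0,[0,0.04,-0.28],0],[0,[0,0.04,-0.28],0],[0,[0,0.04,-0.28],0]])

```text
time: 8.35
ee_pos: [579.0, 76.6, 98.6]
tcp_rot: [[-0.974, 0.226, -0.002], [0.226, 0.974, -0.0], [0.002, -0.001, -1.0]]
wrist_force: [-1.3, -0.2, -1.8]
opening: 0.0
grip_force: 0.0
```

```bash
python3 -c "
from h import *
s=arm.sense();print(s['time'],s['ee_pos'],w2j(s['ee_pos']),s['wrist_force'],shift(-105,-25,100),tool_yaw_in_jig())"
```

```text
8.35 [578.95776366  76.62943931  98.62228071] [-4.15741039 81.80983653] [-1.25573882 -0.15707716 -1.79357732] [ 0.3361 -0.3561 -0.0038] -0.00019764149535918713
```

Request:
carry_out(increments=[[0,[0.336,-0.356,0],0.222],[0,[0.336,-0.356,0],0.222],[0,[0.336,-0.356,0],0.222],[0,[0.336,-0.356,0],0.222],[0,[0.336,-0.356,0],0.222],[0,[0.336,-0.356,0],0.222],[0,[0.336,-0.356,0],0.222]])

```text
time: 9.05
ee_pos: [458.3, -4.2, 99.6]
tcp_rot: [[-0.92, 0.391, 0.0], [0.391, 0.92, 0.0], [-0.0, 0.0, -1.0]]
wrist_force: [0.0, -0.1, -0.7]
opening: -0.001
grip_force: 0.0
```

```bash
python3 -c "
from h import *
s=arm.sense();print(s['time'],s['ee_pos'],w2j(s['ee_pos']),s['wrist_force'],shift(-105,-25,29),tool_yaw_in_jig())
p,d=arm.camera('top');cv2.imwrite('pics/w5.png',cv2.resize(p[140:290,210:370],None,fx=3,fy=3,interpolation=2))
print([(o['box'],o['confidence']) for o in arm.recognise('top','lever_knob')])"
```

```text
9.05 [458.33656416  -4.15851214  99.59966827] [-103.37530822  -24.17117884] [ 0.04056234 -0.07179495 -0.66075334] [ 0.0049 -0.0037  0.2353] -0.17365568174650228
[]
```

View pics/w5.png

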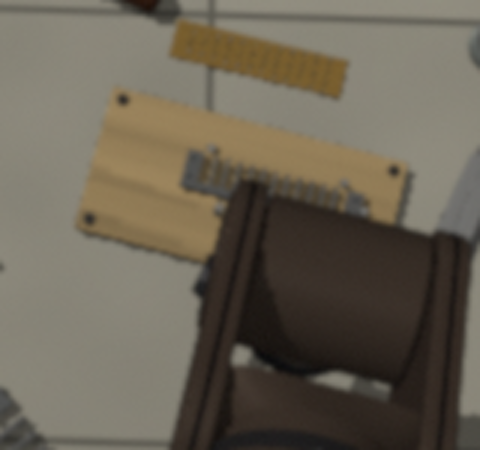

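The comb has stayed seated at the end pin, around (365,205). I lower the tip beside the rod.

Request:
carry_out(increments=[[0,[0,0,0.15],0],[0,[0,0,0.235],0],[0,[0,0,0.235],0],[0,[0,0,0.235],0],[0,[0,0,0.235],0]])

```text
time: 9.65
ee_pos: [459.1, -4.7, 30.8]
tcp_rot: [[-0.92, 0.392, 0.003], [0.392, 0.92, -0.001], [-0.003, 0.001, -1.0]]
wrist_force: [-0.3, -0.3, 0.4]
opening: -0.002
grip_force: 0.0
```

Run:
```python
from h import *
s=arm.sense();print(s['time'],w2j(s['ee_pos']),s['ee_pos'][2],s['wrist_force'],tool_yaw_in_jig())
p,d=arm.camera('wrist');cv2.imwrite('pics/w6.png',p)
# plan: offsets for lever turn q with contact 65 out and standoff c, tool axes at yaw0, in units
yaw=tool_yaw_in_jig();p0=w2j(s['ee_pos'])
ex=np.array([-np.cos(yaw),-np.sin(yaw)]);ey=np.array([-np.sin(yaw),np.cos(yaw)])
for c in (13.,):
  for q in np.arange(.35,1.86,.1):
    a=np.deg2rad(190)-q;g=np.array([-35,0])+65*np.array([np.cos(a),np.sin(a)])-c*np.array([np.sin(a),-np.cos(a)])
    print(round(q,2),g.round(1),np.round([(g-p0)@ex/300,(g-p0)@ey/300],3),"roll",round((q-.35)/(np.pi/4),3))
```

```text
9.65 [-102.56207435  -24.49481894] 30.77089751191129 [-0.34140317 -0.31783299  0.39156043] -0.174099860036427
0.35 [-101.3   -1.5] [0.009 0.076] roll 0.0
0.45 [-101.1    5.2] [0.012 0.098] roll 0.127
0.55 [-100.2   11.7] [0.013 0.12 ] roll 0.255
0.65 [-98.7  18.2] [0.012 0.142] roll 0.382
0.75 [-96.6  24.5] [0.009 0.164] roll 0.509
0.85 [-93.9  30.5] [0.003 0.186] roll 0.637
0.95 [-90.5  36.2] [-0.004  0.206] roll 0.764
1.05 [-86.6  41.6] [-0.014  0.226] roll 0.891
1.15 [-82.2  46.5] [-0.026  0.245] roll 1.019
1.25 [-77.3  51. ] [-0.039  0.262] roll 1.146
1.35 [-72.  55.] [-0.054  0.279] roll 1.273
1.45 [-66.4  58.4] [-0.071  0.293] roll 1.401
1.55 [-60.4  61.2] [-0.089  0.306] roll 1.528
1.65 [-54.1  63.5] [-0.108  0.317] roll 1.655
1.75 [-47.7  65.1] [-0.128  0.326] roll 1.783
1.85 [-41.1  66. ] [-0.149  0.333] roll 1.91
```

View pics/w6.png

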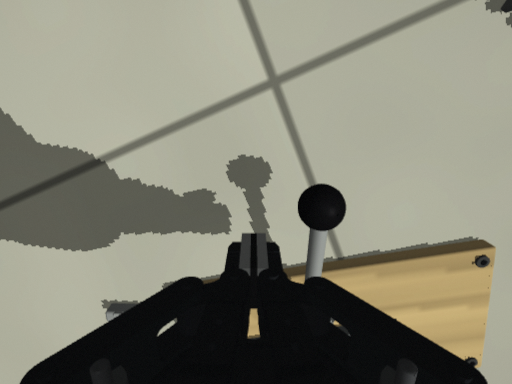

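The wrist view shows the rod just to the tip's right, parallel to the tool's x, with the knob at (322,207). I sweep it round.

Request:
carry_out(increments=[[0,[0.01,0.04,0],0],[0,[0.01,0.076,0],0],[0,[0.012,0.098,0],0.127],[0,[0.013,0.12,0],0.255],[0,[0.012,0.142,0],0.382],[0,[0.009,0.164,0],0.509],[0,[0.003,0.186,0],0.637],[0,[-0.004,0.206,0],0.764],[0,[-0.014,0.226,0],0.891],[0,[-0.014,0.226,0],0.891]])

```text
time: 10.7
ee_pos: [488.6, 57.4, 29.7]
tcp_rot: [[-0.453, 0.892, 0.001], [0.892, 0.453, 0.0], [-0.0, 0.001, -1.0]]
wrist_force: [-0.0, -0.0, -0.2]
opening: 0.003
grip_force: 0.0
```

```bash
cat > plan.py <<'E'
from h import *
s=arm.sense();print(s['time'],w2j(s['ee_pos']),s['ee_pos'][2],s['wrist_force'],tool_yaw_in_jig())
yaw=tool_yaw_in_jig();p0=w2j(s['ee_pos']);q0=.35-.174-yaw
ex=np.array([-np.cos(yaw),-np.sin(yaw)]);ey=np.array([-np.sin(yaw),np.cos(yaw)])
for q in np.arange(1.05,1.96,.1):
    a=np.deg2rad(190)-q;g=np.array([-35,0])+65*np.array([np.cos(a),np.sin(a)])-13*np.array([np.sin(a),-np.cos(a)])
    print(round(q,2),g.round(1),np.round([(g-p0)@ex/300,(g-p0)@ey/300],3),"roll",round((q-q0)/(np.pi/4),3))
E
python3 plan.py; python3 -c "
from h import *
p,d=arm.camera('wrist');cv2.imwrite('pics/w7.png',p)"
```

```text
10.7 [-87.83068145  42.63823628] 29.678065701865894 [-0.00684452 -0.01897925 -0.18961658] -0.8728412385237635
1.05 [-86.6  41.6] [-0.005  0.001] roll 0.001
1.15 [-82.2  46.5] [-0.002  0.023] roll 0.129
1.25 [-77.3  51. ] [-0.001  0.045] roll 0.256
1.35 [-72.  55.] [-0.002  0.067] roll 0.383
1.45 [-66.4  58.4] [-0.006  0.089] roll 0.511
1.55 [-60.4  61.2] [-0.011  0.11 ] roll 0.638
1.65 [-54.1  63.5] [-0.019  0.131] roll 0.765
1.75 [-47.7  65.1] [-0.029  0.151] roll 0.893
1.85 [-41.1  66. ] [-0.04   0.169] roll 1.02
1.95 [-34.5  66.3] [-0.054  0.187] roll 1.147
```

View pics/w7.png

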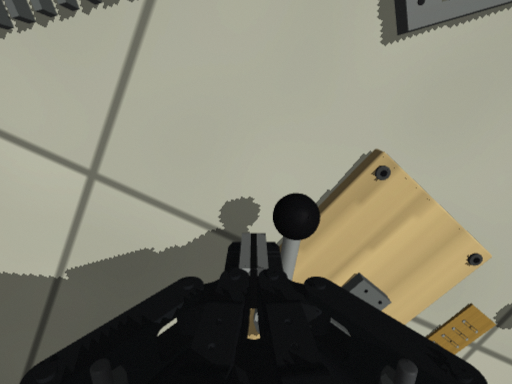

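The lever follows the fingertip; the knob is at (297,216) and the comb tail is undisturbed. I continue towards the stop.

Request:
carry_out(increments=[[0,[-0.002,0.023,0],0.129],[0,[-0.001,0.045,0],0.256],[0,[-0.002,0.067,0],0.383],[0,[-0.004,0.078,0],0.45],[0,[-0.006,0.089,0],0.511],[0,[-0.008,0.1,0],0.575],[0,[-0.011,0.11,0],0.638],[0,[-0.015,0.12,0],0.7],[0,[-0.019,0.131,0],0.765],[0,[-0.019,0.131,0],0.765],[0,[-0.019,0.131,0],0.765]])

```text
time: 11.85
ee_pos: [524.2, 69.8, 28.8]
tcp_rot: [[0.13, 0.991, -0.003], [0.991, -0.13, 0.001], [0.001, -0.003, -1.0]]
wrist_force: [-3.1, 3.7, 1.8]
opening: 0.003
grip_force: 2.1
```

```bash
python3 plan.py
```

```text
11.85 [-55.92926023  62.74576859] 28.76429871627187 [-3.14099999  3.65354102  1.81579787] -1.4730916105694243
1.05 [-86.6  41.6] [-0.06  -0.109] roll -0.763
1.15 [-82.2  46.5] [-0.045 -0.092] roll -0.635
1.25 [-77.3  51. ] [-0.032 -0.075] roll -0.508
1.35 [-72.  55.] [-0.021 -0.056] roll -0.381
1.45 [-66.4  58.4] [-0.011 -0.036] roll -0.253
1.55 [-60.4  61.2] [-0.004 -0.015] roll -0.126
1.65 [-54.1  63.5] [0.002 0.006] roll 0.001
1.75 [-47.7  65.1] [0.005 0.028] roll 0.128
1.85 [-41.1  66. ] [0.006 0.05 ] roll 0.256
1.95 [-34.5  66.3] [0.005 0.072] roll 0.383
```

Request:
carry_out(increments=[[0,[0.001,0.007,0],0.04],[0,[0.002,0.014,0],0.09],[0,[0.003,0.019,0],0.128],[0,[0.003,0.019,0],0.128],[0,[0.003,0.019,0],0.128]])

```text
time: 12.35
ee_pos: [528.4, 70.3, 28.6]
tcp_rot: [[0.229, 0.973, -0.007], [0.973, -0.229, 0.002], [0.0, -0.007, -1.0]]
wrist_force: [-8.4, 5.1, 5.4]
opening: 0.001
grip_force: 4.6
```

Request:
carry_out(increments=[[0,[0,0.004,0],0],[0,[0,0.004,0],0],[0,[0,0.004,0],0]])

```text
time: 12.65
ee_pos: [528.5, 70.3, 28.6]
tcp_rot: [[0.229, 0.973, -0.01], [0.973, -0.229, 0.003], [0.0, -0.01, -1.0]]
wrist_force: [-10.7, 6.4, 8.8]
opening: -0.001
grip_force: 6.2
```

Request:
carry_out(increments=[[0,[0,0.004,0],0],[0,[0,0.004,0],0],[0,[0,0.004,0],0]])

```text
time: 12.95
ee_pos: [528.6, 70.3, 28.5]
tcp_rot: [[0.229, 0.973, -0.013], [0.973, -0.229, 0.003], [-0.0, -0.014, -1.0]]
wrist_force: [-15.1, 6.2, 11.3]
opening: -0.003
grip_force: 7.8
```

```bash
python3 plan.py|head -1; python3 -c "
from h import *
p,d=arm.camera('wrist');q,d=arm.camera('side')
a=cv2.resize(q[130:240,200:340],None,fx=4,fy=4,interpolation=2)
cv2.imwrite('pics/w8.png',a);cv2.imwrite('pics/w8b.png',p)"
```

```text
12.95 [-51.82892562  64.27787008] 28.522345176961068 [-15.13413438   6.22759582  11.28896255] -1.5739127458650315
```

View pics/w8.png

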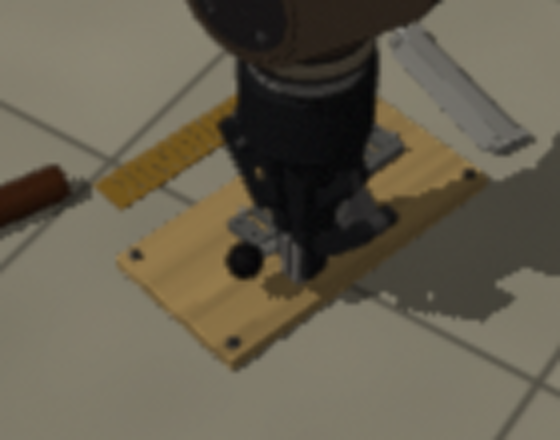

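The side view shows the knob at (244,260) in the crop and the lever parallel to the comb. I compute the turn from the knob's position.

Run:
```python
from h import *
p=cv2.imread('pics/w8b.png')
s=arm.sense();i=arm.camera_info('wrist');K=np.array(i['intrinsics']);T=np.array(i['tool_from_camera']);R=s['tcp_rot'];t=s['ee_pos']
def W(u,v,z):
    d=R@T[:3,:3]@np.linalg.inv(K)@[u,v,1.];c=R@T[:3,3]+t;return c+d*(z-c[2])/d[2]
k=w2j(world('side',(244/4+200-.4,260/4+130-.4),0,z=48));print(k,'q',np.deg2rad(190)-np.arctan2(k[1],k[0]+35))
g=p[150:245,268:380].max(2)
n,l,st,c=cv2.connectedComponentsWithStats((g<55).astype(np.uint8))
for a,b in zip(st,c):
    if 200<a[4]<3000:
        u=b+[268,150];k=w2j(W(*u,48));print(a,u,k,np.deg2rad(190)-np.arctan2(k[1],k[0]+35))
```

```text
[-35.7537694   94.40224987] q 1.7373447666856168
[   0   39   46   48 1744] [289.88990826 211.88704128] [-34.26656959  93.99180896] 1.7531322247873093
```

Both cameras give 1.74 to 1.75 rad, and the force rises with no motion, so the lever is at its stop. I back off and lift clear.

Request:
carry_out(increments=[[0,[0,-0.01,0],0],[0,[0,-0.03,0],0],[0,[0,-0.08,0],0],[0,[0,-0.1,0],0],[0,[0,-0.1,-0.15],0],[0,[0,-0.1,-0.3],0],[0,[0,-0.1,-0.5],0],[0.0,[0.0,-0.3,-0.55],0],[0,[0,-0.3,-0.55],0],[0,[0,-0.3,-0.55],0]])

```text
time: 14.05
ee_pos: [446.0, 89.4, 196.0]
tcp_rot: [[0.23, 0.973, 0.005], [0.973, -0.23, -0.001], [0.001, 0.005, -1.0]]
wrist_force: [0.3, -0.2, -1.0]
opening: 0.001
grip_force: 0.0
```

Run:
```python
from h import *
s=arm.sense();print(s['time'],s['wrist_force'])
for c in('side','top'):
    p,d=arm.camera(c)
    for l in('lever_knob','comb'):
        for o in arm.outline_of(c,l):
            if o['confidence']<.4: continue
            m=o['mask'];v,u=np.nonzero(m);z=20
            q=np.array([w2j(world(c,(a,b),0,z=z)) for a,b in zip(u,v)])
            if abs(q.mean(0)).max()>130: continue
            print(c,l,round(o['confidence'],2),o['box'],q.min(0).round(),q.max(0).round())
    if c=='side':
        g=p[150:225,230:300].max(2)
    else: g=p[170:240,225:300].max(2)
    off=(230,150) if c=='side' else (225,170)
    n,l,st,ce=cv2.connectedComponentsWithStats((g<50).astype(np.uint8))
    for a,b in zip(st,ce):
        if 15<a[4]<400:
            k=w2j(world(c,b+off,0,z=48));print(c,a,k.round(1),np.deg2rad(190)-np.arctan2(k[1],k[0]+35))
```

```text
14.05 [ 0.32060767 -0.24049766 -0.95024402]
side lever_knob 0.82 [254.8, 174.7, 38.4, 26.0] [-53. -18.] [-6. 92.]
side comb 0.69 [255.2, 160.8, 44.0, 28.6] [-20. -67.] [14. 70.]
side [56 18 14 12 23] [-37.1  -8. ] 5.143986965235811
side [27 40  9 10 67] [-36.9  93.5] 1.7254949245580082
top lever_knob 0.52 [248.7, 195.9, 13.4, 8.4] [-33.  85.] [-17. 109.]
top comb 0.92 [271.5, 187.5, 61.9, 24.6] [-14. -66.] [16. 65.]
```

```bash
python3 -c "
from bench import arm
print(arm.close_job())"
```

```text
the job is handed in; nothing more can be done
None
```

I handed the job in: the comb rests against the end pin and the cam lever is at its stop (about 1.74 rad), with the arm clear; the clamping force on the comb was not measured, and the hand-in gave no verdict.

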